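# Set the sleeve-length carriage against its stop

## Task

On the length-setting rail, press down the pad in the middle of the carriage to free its brake and, keeping it pressed, push the carriage along the rail until it rests against the stop that carries the upright post. Then let the pad spring up again, so that the brake holds, and move clear. Use the fingers only to press and push: grip and lift nothing, do not force the carriage along with its brake on, and leave the things lying around where they are.

Things in the scene. Friction and masses are not known exactly. Their poses are not given: they have to be found in the camera images.
- pad_top (a point): Centre of the top face of the black ribbed pad in the middle of the carriage, about 54 mm above the bench when up. The pad measures 48 mm along the rail by 56 mm across it and lies in a well 52 mm long (along the rail) between the carriage's two end cheeks, whose tops stand 12 mm above the raised pad; the well is open across the rail. The point's y axis runs along the rail, x level across it, z up.
- carriage_mid (a point): Centre of the carriage (dark steel saddle on the rail, 96 mm long along the rail, 64 mm wide, top of its cheeks 66 mm above the bench), 33 mm above the bench. y axis along the rail, z up. It slides only along the rail, easily (1 to 2 N) with the pad pressed; with the pad up the brake holds it by friction against 30 to 45 N.
- post_stop_mid (a point): Point on the rail's centre line, 33 mm above the bench, in the middle of the stop with the post: an aluminium block clamped across the rail, 64 mm across, 24 mm thick along the rail, 48 mm high, with a round post on top with a small round head, 86 mm high in all. It cannot move. Which end of the rail it is at varies. The carriage touches it when this point and carriage_mid are 60 mm apart.
- plain_stop_mid (a point): The same point of the plain stop, an equal block without post (48 mm high) near the rail's other end. It cannot move.
- pad (a joint): How far the pad is pressed, m: 0 up (brake on, give or take 0.5 mm), 0.008 fully down on its hard end. The brake frees in the first 2 mm. A spring pushes it up, with about 8 N when up and 9.5 N when fully down.
- carriage (a joint): Position of the carriage along the rail, m, 0 in the middle of the rail, growing along the rail's (and the points') +y direction.
- lamp_holder_a_mid (a point): Bystander, to be left alone: brass lamp holder with a cream rim standing upright, 37 mm across, 47 mm tall; the point is half-way up.
- elec_tape_mid (a point): Bystander, to be left alone: black roll of tape lying flat, 60 mm across, 20 mm high; the point is its centre.
- tape_measure_mid (a point): Bystander, to be left alone: yellow tape measure lying flat, 64x71x35 mm; the point is its centre.
- lamp_holder_b_mid (a point): Bystander, to be left alone: second brass lamp holder like the first, on the far side of the rail; the point is half-way up.
- candle_sleeve_mid (a point): Bystander, to be left alone: ivory tube lying down, 95 mm long, 29 mm across; the point is its centre.
- wood_block_mid (a point): Bystander, to be left alone: brown wooden block 45x110x30 mm lying flat; the point is its centre.
Mind the look-alikes: they are no part of the job. What is shaped like the part that bears post_stop_mid but green, pink or red is not meant.

How it is judged:
By the outcome, as a careful person would: the job done as asked, in the order asked, and still so for the second after the job is handed in, with the robot touching nothing.
It also fails if it takes over 32 s, if anything falls off the work surface, if the arm or the gripper's body presses on something with over 40 N, if the wrist force passes 120 N, or if a joint passes its speed limit or range.

## Robot

A 6-joint arm with a two-finger parallel gripper is mounted at the origin on a cart in front of the work surface, level with it; the furniture and walls round the work are solid. World frame = base frame: x ahead of the robot, y to its left, z up, the work surface at z = 0. Lengths are in m, angles in rad, forces in N, time in s.
With the tool pointing down it reaches from about 0.25 to 0.775 m from the base axis. Payload 4 kg.
Tool frame: the origin (TCP) lies on the centre line of the jaws, within the pads' length; the fingertips stand 25 mm ahead of it and the grasp point (between the pads) lies 6 mm ahead of it; z points along the fingers, y is the line along which they close (so a half turn about z gives the same grasp; the last joint's range is limited). The gripper opens to 94 mm and grips with 3 to 60 N. Pads are 16 mm wide; open, the fingers measure 119 mm over their backs; the gripper's body (75 mm by 177 mm) begins 78 mm behind the grasp point.
Start: joints at [-1.405, 0.087, 1.371, -0, 1.684, -0.103], TCP at [0.146, -0.53, 0.231] pointing down, gripper open.
Joint ranges: [-3.1, 3.1], [-0.76, 2.03], [0.27, 2.55], [-1.08, 4.22], [0.17, 2.65], [-2.57, 2.57]. Speed limits (rad/s): [2.79, 2.79, 3.14, 3.14, 3.14, 3.14].

## Interface

Orientations are given as [roll, pitch, yaw] about the fixed x, y, z axes, in that order (R = Rz(yaw) Ry(pitch) Rx(roll)).
In Python, from bench import robot, imaging gives the robot as it stands. The module is installed in compiled form; this text tells all that it offers.
- The arm moves only by the tool drive_tool, never from a script. Its argument "series" is a list of rows, each a list of 3 entries, a list of its own where there are three numbers: the finger opening in m, from 0 to 0.094, then the shift along the tool's x, y, z in m, then the turn, a rotation vector about the tool's x, y, z in rad. A call has 1 to 5 rows; each row is the pose to reach, as a shift and turn from the pose commanded when the call began, along the tool's axes at that moment; what a row does not reach only later rows make up. A row lasts 1/8 s, in which the tool goes at most 62.5 mm and 10.7 degrees, less where a joint would pass 70% of its speed; a pose out of reach is approached as far as the arm can. A call with a gripper value outside its range is refused whole. The fingers move at their own pace and stop on an object; the grip force is fixed at half the most. Time passes only in rows, so rows that repeat a pose let the fingers close. It gives the time, the measured TCP pose, the force, the opening and the grip force at its end, in the units of the state.
- robot.get_obs(): the state, without advancing time (a new reading comes with each control period).
- imaging.snapshot(name): name is "scene" or "top" or "wrist"; returns the picture (384x512x3 uint8, red, green, blue); there is no depth.
- imaging.get_calibration(name): a dict with "intrinsics" (3x3 intrinsics, pixels), "position" and "rotation" of the camera in the world. Camera axes: x right, y up, looking along -z (the intrinsics and any distortion apply to the point x, -y, -z); pixel columns grow to the right and rows downward; lengths in m; the calibration is good to about 2 mm. The wrist camera is an equidistant fisheye: a pixel r from the principal point sees the ray r / f radians off the axis. A picture is of the moment at which its call begins: read the wrist's pose just before it. get_calibration takes no time and is no camera call; for the wrist camera it gives the pose at the moment of the call.
- robot.close_job(): hands the job in; it is judged then, once.
The state is a dict: "time": time; "joint_positions": joint angles; "qvel": joint speeds; "joint_torque": joint torques, N m; "tool_pos": TCP position; "ee_rot": TCP orientation; "wrist_force": force on the tool from outside, world axes, zero at the start; "wrist_torque": the same for the moment, N m; "width": finger opening in m; "finger_force": force on a finger pad.
Only numpy, scipy, OpenCV 4.12 (cv2) and the standard library are available. Lean on these libraries where they do the work, as an engineer would, in place of code of your own. Each camera call takes 0.05 s, during which the arm holds its last target. There are 200 camera calls.

## Working session

There is one attempt and no reset: what is moved stays moved. The work goes in short steps, Python scripts to look and compute and a tool call to move; the robot and the scene stay as the last step left them, time stands still between calls to the robot, and variables do not carry over. Pictures are saved under pics/ and viewed, at most 10 in all, crops included, and the job is handed in when it is done.

Besides the shell and the picture viewer there is one more tool, called after "Call:" as name(argument=value, ...), one argument or row to a line, values as JSON. drive_tool: Moves the arm, as the interface text tells. Its arguments: {"type":"object","properties":{"series":{"type":"array"}},"required":["series"]}

```bash
mkdir -p pics; python3 - <<'E'
from bench import robot, imaging
import cv2,numpy as np
o=robot.get_obs();print({k:np.round(o[k],3) for k in("time","tool_pos","ee_rot","wrist_force","width")})
for n in("scene","top"):
    cv2.imwrite(f"pics/{n}0.png",imaging.snapshot(n)[:,:,::-1]);c=imaging.get_calibration(n)
    print(n,{k:np.round(v,4).tolist() if not isinstance(v,str) else v for k,v in c.items()})
E
```

```text
{'time': np.float64(0.0), 'tool_pos': array([ 0.146, -0.53 ,  0.229]), 'ee_rot': array([-3.139, -0.   ,  0.269]), 'wrist_force': array([-1.019,  0.778,  0.041]), 'width': np.float64(0.094)}
scene {'intrinsics': [[420.8143, 0.0, 243.1414], [0.0, 420.8143, 189.7991], [0.0, 0.0, 1.0]], 'position': [0.2282, -0.6642, 0.5776], 'rotation': [0.9916, 0.0053, -0.4103]}
top {'intrinsics': [[424.6655, 0.0, 254.3915], [0.0, 424.6655, 195.3743], [0.0, 0.0, 1.0]], 'position': [0.4001, 0.0495, 0.9781], 'rotation': [0.165, -0.0044, -1.5844]}
```

View pics/scene0.png

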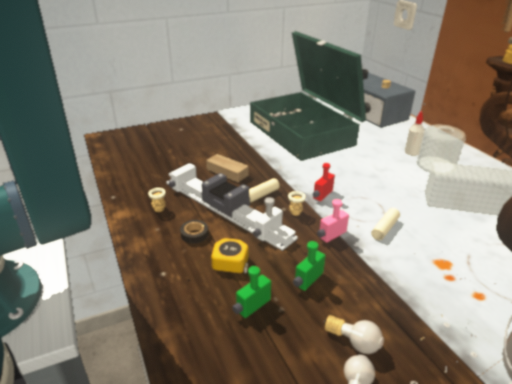

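View pics/top0.png

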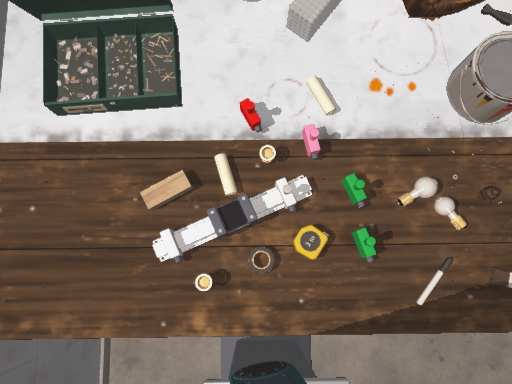

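Scene view: the dark carriage is at (225,190). The aluminium stop with a post is the near end at (272,215), and the plain stop is the far end at (180,178). Top view: the carriage is at (235,213) and the stops at (297,188) and (165,245). The green, pink and red post-shaped blocks stand off the rail and are look-alikes. The post stop should be the aluminium one at top (297,188), which I'll confirm in an enlarged crop.

```bash
cat > h.py <<'E'
from bench import robot, imaging
import cv2,numpy as np
from scipy.spatial.transform import Rotation as R
def ray(n,px,c=None):
    c=c or imaging.get_calibration(n);K=np.array(c["intrinsics"]);u=(np.array(px,float)-K[:2,2])/[K[0,0],K[1,1]]
    if n=="wrist":
        r=np.hypot(*u);d=np.array([*(u/max(r,1e-9)*np.sin(r)),np.cos(r)])
    else: d=np.array([*u,1])
    return np.array(c["position"]),R.from_euler("xyz",c["rotation"]).apply(d*[1,-1,-1])
def onz(n,px,z,c=None):
    p,d=ray(n,px,c);return p+d*(z-p[2])/d[2]
def pix(n,P,c=None):
    c=c or imaging.get_calibration(n);K=np.array(c["intrinsics"])
    q=R.from_euler("xyz",c["rotation"]).inv().apply(np.array(P)-c["position"])*[1,-1,-1]
    if n=="wrist":
        t=np.arctan2(np.hypot(q[0],q[1]),q[2]);u=q[:2]/np.hypot(q[0],q[1])*t
    else: u=q[:2]/q[2]
    return u*[K[0,0],K[1,1]]+K[:2,2]
E
python3 - <<'E'
from h import *
t=cv2.imread("pics/top0.png");s=cv2.imread("pics/scene0.png")
a=cv2.resize(t[165:270,145:325],None,fx=4,fy=4,interpolation=2)
b=cv2.resize(s[155:255,160:310],(480,320),interpolation=2)
cv2.imwrite("pics/c1.png",a);cv2.imwrite("pics/c2.png",b)
for p,z in(((235,213),.054),((297,188),.048),((165,245),.048)):print(onz("top",p,z).round(4))
E
```

```text
[0.5154 0.0863 0.054 ]
[ 0.5704 -0.0519  0.048 ]
[0.448  0.2393 0.048 ]
```

View pics/c1.png

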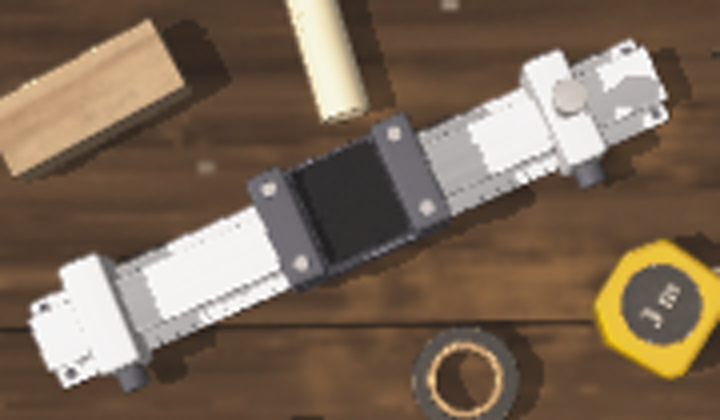

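View pics/c2.png

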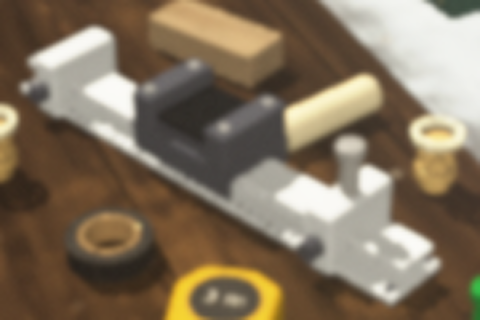

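Both crops confirm it. The aluminium block at the right end, crop (563,112) → top (286,193), carries the round post. The left one, crop (103,305), is plain. The carriage cheek screws are at crop (393,134), (427,207), (268,189) and (302,262). The coloured blocks are off the rail.

```bash
python3 - <<'E'
from h import *
f=lambda x,y,z:onz("top",(145+(x-1.5)/4,165+(y-1.5)/4),z)
sc=[f(x,y,.066) for x,y in((393,134),(427,207),(268,189),(302,262))]
c=np.mean(sc,0);ps=f(561,114,.048);pl=f(103,306,.048)
head=f(570,96,.086)
u=(ps-pl);u/=np.linalg.norm(u)
print("c",c,"post",ps,"plain",pl,"head",head,"u",u,"screwdir",[(sc[0]-sc[2])[:2],(sc[1]-sc[3])[:2]])
d=(ps-c)[:2];print("dist",np.linalg.norm(d),"lateral",np.cross(u[:2],d))
# check with scene view: project
for P in(c,ps,head):print(pix("scene",P))
o=robot.get_obs();T=R.from_euler("xyz",o["ee_rot"])
ang=np.arctan2(u[1],u[0]);print("tool frame shift to c (x,y,z):",T.inv().apply(c-o["tool_pos"]),"rail ang",np.degrees(ang),"tool y ang",np.degrees(np.arctan2(*T.as_matrix()[[1,0],1])), T.inv().apply(u))
E
```

```text
c [0.51162689 0.09335235 0.066     ] post [ 0.55914047 -0.02456039  0.048     ] plain [0.45624088 0.227741   0.048     ] head [ 0.56233343 -0.02659163  0.086     ] u [ 0.37764352 -0.92595106  0.        ] screwdir [array([ 0.0292349 , -0.06784082]), array([ 0.02880474, -0.06746945])]
dist 0.12712574134262397 lateral -0.0005337322977654324
[225.75491627 183.74972805]
[267.316655   213.28319754]
[269.61978161 198.61958623]
tool frame shift to c (x,y,z): [ 0.51797409 -0.50339212  0.16451231] rail ang -67.81220680758841 tool y ang -74.59896824177156 [ 0.1181749   0.99299104 -0.0018677 ]<stdin>:8: DeprecationWarning: Arrays of 2-dimensional vectors are deprecated. Use arrays of 3-dimensional vectors instead. (deprecated in NumPy 2.0)
```

Call:
drive_tool(
  series=[
    [0,[0.04,-0.039,0],[0,0,0]],
    [0,[0.08,-0.078,0],[0,0,0]],
    [0,[0.12,-0.117,0],[0,0,0]],
    [0,[0.16,-0.155,0],[0,0,0]],
    [0,[0.2,-0.194,0],[0,0,0]],
  ],
)

```text
time: 0.72
tool_pos: [0.2878, -0.2883, 0.23]
ee_rot: [-3.141, -0.0, 0.268]
wrist_force: [1.1, 0.4, -0.1]
width: 0.0477
finger_force: 0.0
```

Call:
drive_tool(
  series=[
    [0,[0.04,-0.039,0],[0,0,0]],
    [0,[0.08,-0.078,0],[0,0,0]],
    [0,[0.12,-0.117,0],[0,0,0]],
    [0,[0.16,-0.155,0],[0,0,0]],
    [0,[0.2,-0.194,0],[0,0,0]],
  ],
)

```text
time: 1.35
tool_pos: [0.4291, -0.0482, 0.2302]
ee_rot: [3.141, 0.0, 0.269]
wrist_force: [0.9, -0.4, 0.5]
width: 0.0007
finger_force: 0.0
```

Call:
drive_tool(
  series=[
    [0,[0.04,-0.039,0.02],[0,0,-0.04]],
    [0,[0.08,-0.078,0.04],[0,0,-0.08]],
    [0,[0.118,-0.115,0.06],[0,0,-0.118]],
    [0,[0.118,-0.115,0.06],[0,0,-0.118]],
  ],
)

```text
time: 1.85
tool_pos: [0.511, 0.0949, 0.167]
ee_rot: [-3.139, 0.006, 0.392]
wrist_force: [-0.2, -1.2, 0.6]
width: 0.0006
finger_force: 0.0
```

```bash
cat > rel.py <<'E'
from h import *
def rel(c,u):
    o=robot.get_obs();T=R.from_euler("xyz",o["ee_rot"]);p=o["tool_pos"]
    print("t",round(o["time"],2),"tcp",p.round(4),"rot",o["ee_rot"].round(3),"w",o["width"],"F",o["wrist_force"].round(2))
    print("to c in tool",T.inv().apply(c-p).round(4),"u in tool",T.inv().apply(u).round(4),"tipz",round(p[2]-.025,4))
E
python3 - <<'E'
from rel import *
rel(np.array([.5116,.0934,.054]),np.array([.3776,-.926,0]))
for n in("wrist","top"):
    print(imaging.get_calibration(n))
    i=imaging.snapshot(n)[:,:,::-1];cv2.imwrite(f"pics/{n}1.png",i)
E
```

```text
t 1.85 tcp [0.511  0.0949 0.167 ] rot [-3.139  0.006  0.392] w 0.0006053855363210004 F [-0.22 -1.23  0.6 ]
to c in tool [0.0006 0.0019 0.113 ] u in tool [-0.0045  1.     -0.0025] tipz 0.142
{'intrinsics': array([[297.31863964,   0.        , 252.77617649],
       [  0.        , 297.31863964, 193.88242259],
       [  0.        ,   0.        ,   1.        ]]), 'position': array([0.58042067, 0.12206294, 0.32188519]), 'rotation': array([-0.26422543,  0.00231308, -1.17914014])}
{'intrinsics': array([[424.66548151,   0.        , 254.3914933 ],
       [  0.        , 424.66548151, 195.37431452],
       [  0.        ,   0.        ,   1.        ]]), 'position': array([0.40014302, 0.04946243, 0.97811077]), 'rotation': array([ 0.16499624, -0.0043848 , -1.58444506])}
```

View pics/wrist1.png

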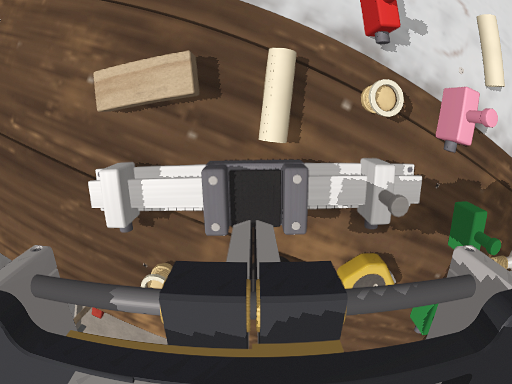

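The wrist view shows the carriage with its screws at (212,180), (216,227), (297,180) and (298,226). The closed fingers at (253,235) point at the pad from the robot side. The post stop is at (376,191), with the post head at (400,205).

```bash
python3 - <<'E'
from rel import *
P=[onz("wrist",p,.066) for p in((212,180),(216,227),(297,180),(298.5,226))]
print(np.round(P,4));c=np.mean(P,0);print(c, onz("wrist",(371,191),.048),onz("wrist",(118,197),.048))
c[2]=.054;rel(c,np.array([.3776,-.926,0]))
E
```

```text
[[0.5144 0.1319 0.066 ]
 [0.4736 0.113  0.066 ]
 [0.5433 0.0613 0.066 ]
 [0.5037 0.0416 0.066 ]]
[0.50873028 0.08694724 0.066     ] [ 0.56006094 -0.01860414  0.048     ] [0.45587822 0.21969257 0.048     ]
t 1.95 tcp [0.5114 0.0923 0.1696] rot [-3.142e+00  2.000e-03  3.880e-01] w 0.0006175086439430657 F [-0.21 -0.04  1.13]
to c in tool [-0.0042  0.0039  0.1156] u in tool [-5.e-04  1.e+00 -0.e+00] tipz 0.1446
```

```bash
python3 - <<'E'
from rel import *
c0=dict(imaging.get_calibration("wrist"));c0.update(position=[0.58042067,0.12206294,0.32188519],rotation=[-0.26422543,0.00231308,-1.17914014])
c=np.mean([onz("wrist",p,.066,c0) for p in((212,180),(216,227),(297,180),(298.5,226))],0)
print("moving",c,onz("wrist",(371,191),.048,c0))
c0=imaging.get_calibration("wrist");i=imaging.snapshot("wrist")[:,:,::-1]
cv2.imwrite("pics/w2.png",cv2.resize(i[140:260,190:410],None,fx=3.5,fy=3.5,interpolation=2));np.save("c0.npy",c0)
rel(c,np.array([.3776,-.926,0]))
E
```

```text
moving [0.50868895 0.08998853 0.066     ] [ 0.5598499  -0.01419937  0.048     ]
t 2.0 tcp [0.5116 0.0917 0.1705] rot [3.141e+00 1.000e-03 3.860e-01] w 0.0003454463684383869 F [-0.61 -0.62 -0.2 ]
to c in tool [-0.0033  0.0004  0.1045] u in tool [8.e-04 1.e+00 5.e-04] tipz 0.1455
```

View pics/w2.png

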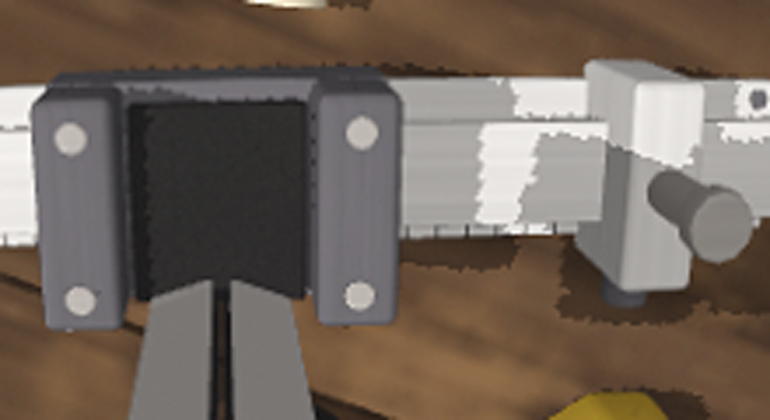

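Here the screws are at crop (71,138), (80,300), (362,133) and (360,296), and the centre of the stop's top face is at crop (663,186).

```bash
python3 - <<'E'
from rel import *
c0=np.load("c0.npy",allow_pickle=True).item()
f=lambda x,y,z:onz("wrist",(190+(x-1.25)/3.5,140+(y-1.25)/3.5),z,c0)
P=[f(x,y,.066) for x,y in((71,138),(80,300),(362,133),(360,296))]
c=np.mean(P,0);s=f(663,186,.048);u=(s-c)*[1,1,0];d=np.linalg.norm(u);print(c,s,d,np.linalg.norm(P[2]-P[0]),np.linalg.norm(P[3]-P[1]))
rel(c,u/d)
E
```

```text
[0.50885756 0.09092149 0.066     ] [ 0.56190572 -0.02805627  0.048     ] 0.1302682383282126 0.0744398569735673 0.07488425606224344
t 2.0 tcp [0.5116 0.0917 0.1705] rot [3.141e+00 1.000e-03 3.860e-01] w 0.0003454463684383869 F [-0.61 -0.62 -0.2 ]
to c in tool [-0.0028 -0.0004  0.1045] u in tool [3.300e-02 9.995e-01 4.000e-04] tipz 0.1455
```

Call:
drive_tool(
  series=[
    [0,[-0.002,0.008,0.03],[0,0,0]],
    [0,[-0.002,0.008,0.055],[0,0,0]],
    [0,[-0.002,0.008,0.072],[0,0,0]],
    [0,[-0.002,0.008,0.072],[0,0,0]],
  ],
)

```text
time: 2.5
tool_pos: [0.5122, 0.0832, 0.0978]
ee_rot: [-3.141, 0.002, 0.385]
wrist_force: [-0.2, 0.7, -0.8]
width: 0.0007
finger_force: 0.0
```

Call:
drive_tool(
  series=[
    [0,[0,0,0.004],[0,0,0]],
    [0,[0,0,0.008],[0,0,0]],
    [0,[0,0,0.01],[0,0,0]],
    [0,[0,0,0.01],[0,0,0]],
  ],
)

```text
time: 3.0
tool_pos: [0.513, 0.0842, 0.0884]
ee_rot: [3.142, 0.0, 0.387]
wrist_force: [0.7, 0.2, -0.5]
width: 0.0003
finger_force: 0.0
```

```bash
python3 - <<'E'
from rel import *
c0=imaging.get_calibration("wrist");i=imaging.snapshot("wrist")[:,:,::-1];np.save("c3.npy",c0)
cv2.imwrite("pics/w3.png",cv2.resize(i[100:300,150:410],None,fx=3,fy=3,interpolation=2))
rel(np.array([.510,.092,.054]),np.array([.3776,-.926,0]))
E
```

```text
t 3.05 tcp [0.5131 0.0842 0.0885] rot [ 3.141 -0.     0.387] w 0.0006385762592576446 F [-0.08 -0.49  0.46]
to c in tool [ 0.0001 -0.0084  0.0345] u in tool [2.e-04 1.e+00 1.e-04] tipz 0.0635
```

View pics/w3.png

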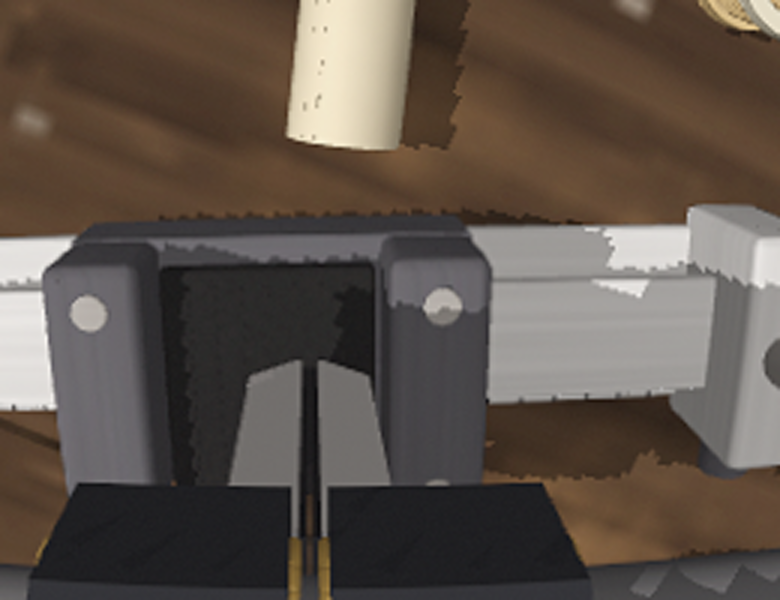

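The fingertips at crop (310,365) are inside the well, just beside the stop-side cheek's inner edge at (383,300). Nothing is in contact yet, so I press next.

Call:
drive_tool(
  series=[
    [0,[0,0,0.004],[0,0,0]],
    [0,[0,0,0.008],[0,0,0]],
    [0,[0,0,0.012],[0,0,0]],
    [0,[0,0,0.014],[0,0,0]],
    [0,[0,0,0.015],[0,0,0]],
  ],
)

```text
time: 3.68
tool_pos: [0.5131, 0.0841, 0.0747]
ee_rot: [3.141, -0.0, 0.387]
wrist_force: [-3.1, -0.8, 7.9]
width: 0.0005
finger_force: 3.8
```

Call:
drive_tool(
  series=[
    [0,[0,0,0],[0,0,0]],
    [0,[0,0,0],[0,0,0]],
  ],
)

```text
time: 3.92
tool_pos: [0.5131, 0.0841, 0.0749]
ee_rot: [3.141, -0.0, 0.387]
wrist_force: [-2.9, -0.3, 7.9]
width: 0.0004
finger_force: 3.8
```

Call:
drive_tool(
  series=[
    [0,[0,0,0.001],[0,0,0]],
    [0,[0,0.001,0.002],[0,0,0]],
    [0,[0,0.003,0.002],[0,0,0]],
    [0,[0,0.005,0.002],[0,0,0]],
    [0,[0,0.007,0.002],[0,0,0]],
  ],
)

```text
time: 4.55
tool_pos: [0.5159, 0.0777, 0.073]
ee_rot: [3.141, -0.001, 0.387]
wrist_force: [-3.7, 0.6, 8.1]
width: 0.0004
finger_force: 4.0
```

Call:
drive_tool(
  series=[
    [0,[0,0.006,0],[0,0,0]],
    [0,[0,0.013,0],[0,0,0]],
    [0,[0,0.02,0],[0,0,0]],
    [0,[0,0.027,0],[0,0,0]],
    [0,[0,0.034,0],[0,0,0]],
  ],
)

```text
time: 5.18
tool_pos: [0.5294, 0.0462, 0.0733]
ee_rot: [3.141, -0.002, 0.387]
wrist_force: [-1.4, 2.0, 8.0]
width: 0.0006
finger_force: 3.9
```

```bash
python3 - <<'E'
from rel import *
i=imaging.snapshot("wrist")[:,:,::-1]
cv2.imwrite("pics/w4.png",cv2.resize(i[100:300,150:410],None,fx=3,fy=3,interpolation=2))
rel(np.array([.510,.092,.054]),np.array([.3776,-.926,0]))
E
```

```text
t 5.22 tcp [0.5298 0.0452 0.0734] rot [ 3.14e+00 -2.00e-03  3.86e-01] w 4.6432703739584245e-05 F [-2.14 -0.3   7.26]
to c in tool [-0.0008 -0.0508  0.0193] u in tool [9.0e-04 1.0e+00 1.8e-03] tipz 0.0484
```

View pics/w4.png

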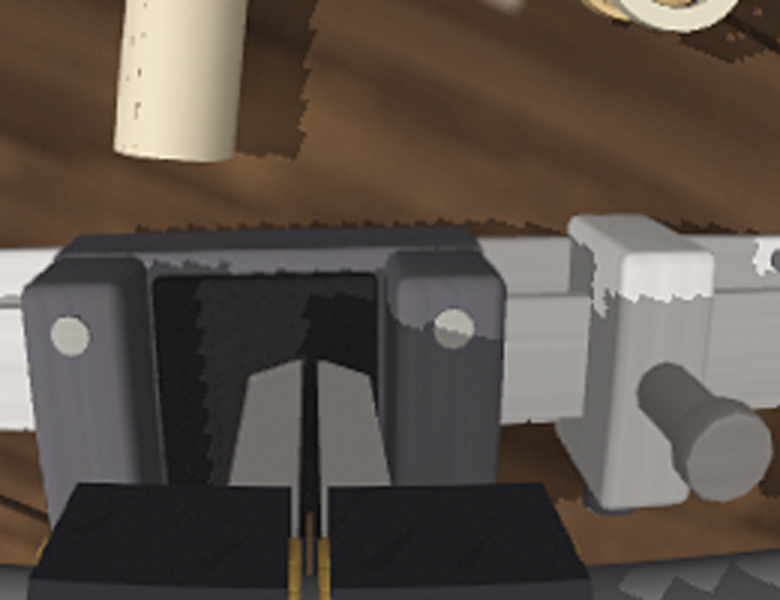

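The carriage follows the fingers. The gap between its end at crop (503,370) and the stop at (575,370) has shrunk to roughly 25 mm.

Call:
drive_tool(
  series=[
    [0,[0,0.004,0],[0,0,0]],
    [0,[0,0.008,0],[0,0,0]],
    [0,[0,0.012,0],[0,0,0]],
    [0,[0,0.016,0],[0,0,0]],
    [0,[0,0.019,0],[0,0,0]],
  ],
)

```text
time: 5.85
tool_pos: [0.5369, 0.0286, 0.0735]
ee_rot: [3.141, -0.003, 0.387]
wrist_force: [-2.2, 1.1, 8.0]
width: 0.0005
finger_force: 3.9
```

Call:
drive_tool(
  series=[
    [0,[0,0.001,0],[0,0,0]],
    [0,[0,0.002,0],[0,0,0]],
    [0,[0,0.003,0],[0,0,0]],
  ],
)

```text
time: 6.22
tool_pos: [0.5381, 0.0259, 0.0736]
ee_rot: [3.141, -0.003, 0.387]
wrist_force: [-1.0, 0.6, 7.0]
width: 0.0004
finger_force: 3.9
```

Call:
drive_tool(
  series=[
    [0,[0,0.001,0],[0,0,0]],
    [0,[0,0.002,0],[0,0,0]],
  ],
)

```text
time: 6.48
tool_pos: [0.5388, 0.0241, 0.0736]
ee_rot: [3.141, -0.003, 0.387]
wrist_force: [-1.1, 0.8, 7.2]
width: 0.0004
finger_force: 3.9
```

Call:
drive_tool(
  series=[
    [0,[0,0.001,0],[0,0,0]],
    [0,[0,0.002,0],[0,0,0]],
    [0,[0,0.002,0],[0,0,0]],
  ],
)

```text
time: 6.85
tool_pos: [0.5397, 0.0221, 0.0737]
ee_rot: [3.14, -0.004, 0.387]
wrist_force: [-0.8, 0.7, 7.6]
width: 0.0006
finger_force: 3.9
```

Call:
drive_tool(
  series=[
    [0,[0,0.001,0],[0,0,0]],
    [0,[0,0.002,0],[0,0,0]],
    [0,[0,0.002,0],[0,0,0]],
  ],
)

```text
time: 7.22
tool_pos: [0.5405, 0.0203, 0.0737]
ee_rot: [3.14, -0.004, 0.387]
wrist_force: [-0.8, 0.9, 8.8]
width: 0.0004
finger_force: 3.9
```

Call:
drive_tool(
  series=[
    [0,[0,0.001,0],[0,0,0]],
    [0,[0,0.002,0],[0,0,0]],
    [0,[0,0.002,0],[0,0,0]],
  ],
)

```text
time: 7.6
tool_pos: [0.5411, 0.0188, 0.0736]
ee_rot: [3.141, -0.004, 0.387]
wrist_force: [-0.6, 2.0, 7.3]
width: 0.0003
finger_force: 3.9
```

Call:
drive_tool(
  series=[
    [0,[0,0.001,0],[0,0,0]],
    [0,[0,0.001,0],[0,0,0]],
  ],
)

```text
time: 7.85
tool_pos: [0.5412, 0.0187, 0.0734]
ee_rot: [-3.14, -0.004, 0.387]
wrist_force: [-1.5, 3.5, 6.7]
width: 0.0005
finger_force: 3.9
```

Call:
drive_tool(
  series=[
    [0,[0,0.001,0],[0,0,0]],
    [0,[0,0.001,0],[0,0,0]],
  ],
)

```text
time: 8.1
tool_pos: [0.5412, 0.0185, 0.0733]
ee_rot: [-3.139, -0.003, 0.387]
wrist_force: [-1.9, 4.4, 8.2]
width: 0.0007
finger_force: 3.9
```

```bash
python3 - <<'E'
from rel import *
i=imaging.snapshot("wrist")[:,:,::-1]
cv2.imwrite("pics/w5.png",cv2.resize(i[100:300,150:410],None,fx=3,fy=3,interpolation=2))
rel(np.array([.510,.092,.054]),np.array([.3776,-.926,0]))
E
```

```text
t 8.15 tcp [0.5412 0.0185 0.0733] rot [-3.139e+00 -3.000e-03  3.870e-01] w 0.00035197953065017 F [-2.61  5.88  8.12]
to c in tool [-0.0012 -0.0798  0.0195] u in tool [-0.      1.     -0.0029] tipz 0.0483
```

View pics/w5.png

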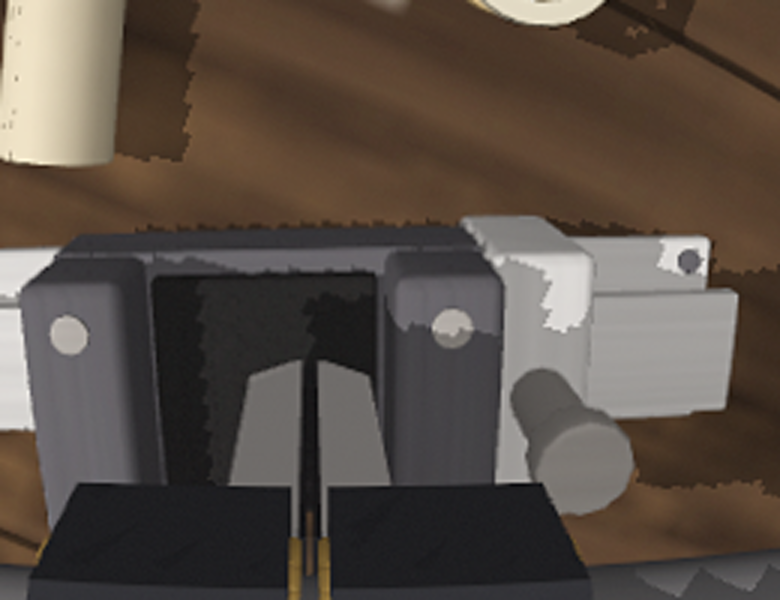

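The carriage end at crop (502,380) is flush with the stop, and the push force has risen to about 6 N. I'll lift straight up so the brake engages, then move clear.

Call:
drive_tool(
  series=[
    [0,[0,0,-0.002],[0,0,0]],
    [0,[0,0,-0.005],[0,0,0]],
    [0,[0,0,-0.008],[0,0,0]],
    [0,[0,-0.002,-0.012],[0,0,0]],
    [0,[0,-0.006,-0.016],[0,0,0]],
  ],
)

```text
time: 8.78
tool_pos: [0.5379, 0.0218, 0.087]
ee_rot: [-3.141, 0.001, 0.386]
wrist_force: [0.1, 0.4, -0.4]
width: 0.0004
finger_force: 0.0
```

Call:
drive_tool(
  series=[
    [0,[0,0,-0.02],[0,0,0]],
    [0,[0,0,-0.05],[0,0,0]],
    [0,[0,0,-0.09],[0,0,0]],
    [0,[0,0,-0.12],[0,0,0]],
    [0,[0,0,-0.12],[0,0,0]],
  ],
)

```text
time: 9.4
tool_pos: [0.5397, 0.022, 0.2103]
ee_rot: [3.139, -0.005, 0.387]
wrist_force: [-0.4, -0.0, 0.3]
width: 0.0007
finger_force: 0.0
```

```bash
python3 - <<'E'
from rel import *
i=imaging.snapshot("wrist")[:,:,::-1];t=imaging.snapshot("top")[:,:,::-1]
a=cv2.resize(i[130:300,170:420],None,fx=3,fy=3,interpolation=2)
cv2.imwrite("pics/w6.png",a)
cv2.imwrite("pics/t6.png",t)
rel(np.array([.510,.092,.054]),np.array([.3776,-.926,0]))
E
```

```text
t 9.5 tcp [0.5379 0.0221 0.2063] rot [-3.141e+00  1.000e-03  3.870e-01] w 0.0007887320389118345 F [-0.51 -0.3   0.11]
to c in tool [ 0.0008 -0.0752  0.1524] u in tool [ 4.e-04  1.e+00 -5.e-04] tipz 0.1813
```

View pics/w6.png

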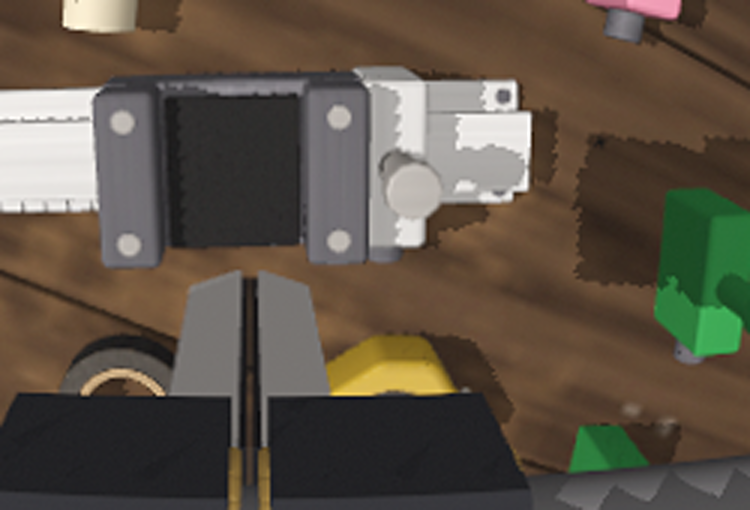

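The carriage end at crop (367,170) sits flush against the post stop, the pad is up, and the gripper is clear with no force on it. I'm handing the job in.

```bash
python3 -c "
from bench import robot
print(robot.close_job())"
```

```text
the job is handed in; nothing more can be done
None
```

The carriage was pushed with its pad held down until it rested against the post stop, then the pad was let up and the arm moved clear, and the job is handed in at about 9.5 s.

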